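# Put away the scale's test weights: load the tub, snap its lid on, stack it

### The job

Put away the letter scale's test weights: put the larger brass weight into the open tub with the smaller one, then fit the loose lid and press it home until the sprung catches at both ends have snapped over it. Then stack the closed tub (the snapped lid will carry it by its grip bar) on the other closed tub, lined up so that its foot nests fully inside the lip of the lid below. Keep the tub upright and leave the other things on the table where they are.

Things in the scene. Friction and masses are not known exactly. Their poses are not given: they have to be found in the camera images.
- tub: Open loose grey plastic tub, 0.16 kg. Origin at the centre of its underside, z up. Walls 100 mm (its x) x 86 mm (y), 3 mm thick; inside 94 x 80 mm, floor at z = 23, rim at z = 65 mm. Stepped foot 78 x 67 mm, 20 mm high, hollow below. At the middle of each short end a black sprung catch, 28 mm wide, stands up to z = 86 mm; 130 mm long over both catches.
- lid: Loose light-grey lid, right side up. Origin: centre of its underside, z up. Plate 106 (x) x 92 (y) mm from z = 5 to 9 mm; below it a tapered plug enters the tub (lead-in 4 mm, play 1.5 to 2 mm each way). On top a 5 mm lip, inner faces at x = +-43, y = +-37.5 mm: fingers go inside it. Seated: its origin is 60 mm above the tub's, plate on the rim, x axes parallel (either way round). 0.05 kg.
- lid_bar (a point): Middle of the lid's grip bar, 8 mm above the plate, axes as the lid. Bar along x: 50 mm long, 14 wide, 16 high, for lifting. Pressed straight down here the plate meets the slanted catch tops 11 mm above its seat, pushes both outward with some 8 to 12 N in all, and they snap back over it at the seat. The snapped lid carries the filled tub (0.5 kg).
- closed_tub: The same tub already closed with such a lid: one loose piece of about 0.5 kg. Origin: centre of its underside, z up, x along its length. Top of lid plate at z = 69 mm, lip round it 5 mm high, bar up to 85 mm. The foot of a tub fits inside the lip, over the bar, with 4 mm play each way: it then stands 69 mm higher, x axes parallel (either way round).
- catch_a (a joint): Sprung catch at the tub's +x end: angle in rad, 0 = closed (upright, hook over the edge of a seated lid), grows as it is pushed outward, to 0.4; springs back by itself.
- catch_b (a joint): Sprung catch at the tub's -x end, values as for catch_a.
- weight_200: The larger brass test weight, standing alone on the worktop: 29 mm across, 36 mm high, body with a knob on top, 0.2 kg; origin at the centre of its underside. Note: near the robot, about 0.22 m ahead and 0.14 m to its left, stands a fixed green hand press 250 mm high, its lever rising back to a knob 360 mm high at about [0.07, 0.16]: keep the arm clear of it.
- weight_100: The smaller brass test weight, standing in the tub towards its -x end: 23 mm across, 28 mm high, 0.1 kg; origin at the centre of its underside.
- label_roll: Bystander: roll of white labels, 66 mm across, 40 mm high, standing flat; origin at the centre of its underside.
- padlock: Bystander: brass padlock lying flat, 61 x 42 x 13 mm; origin at the centre of its underside.
- marker: Bystander: white marker pen lying at the back, 135 mm long, 17 mm thick; origin at the centre of its underside.

How it is judged:
On the way, in this order (a step that is already met when the one before it is completed fails the run):
1. both test weights are in the tub, the larger one let go (x of weight_200 in the frame of tub between -0.047 and 0.047 m and y of weight_200 in the frame of tub between -0.04 and 0.04 m and z of weight_200 in the frame of tub between 0.015 and 0.058 m and x of weight_100 in the frame of tub between -0.047 and 0.047 m and y of weight_100 in the frame of tub between -0.04 and 0.04 m and z of weight_100 in the frame of tub between 0.015 and 0.058 m and contact force between the fingers and weight_200 below 0.1 N), for 0.2 s.
2. the lid is fully seated on the tub and both catches have snapped back over it (x of lid in the frame of tub between -0.004 and 0.004 m and y of lid in the frame of tub between -0.004 and 0.004 m and z of lid in the frame of tub between 0.057 and 0.0625 m and angle between the z axis of lid and the z axis of tub, either way round below 0.04 rad and value of joint each of catch_a, catch_b below 0.05 rad), for 0.2 s.
At the end, for the whole second after the job is handed in: Both weights in the tub; lid seated (2.5 mm in height, 4 mm sideways) under both closed catches; tub level on the other closed tub, inside its lip (6 mm lengthways and crossways, 2.5 mm in height, long sides parallel within 0.15 rad); all at rest and let go (all of step 2 and x of weight_200 in the frame of tub between -0.047 and 0.047 m and y of weight_200 in the frame of tub between -0.04 and 0.04 m and z of weight_200 in the frame of tub between 0.015 and 0.058 m and x of weight_100 in the frame of tub between -0.047 and 0.047 m and y of weight_100 in the frame of tub between -0.04 and 0.04 m and z of weight_100 in the frame of tub between 0.015 and 0.058 m and x of tub in the frame of closed_tub between -0.006 and 0.006 m and y of tub in the frame of closed_tub between -0.006 and 0.006 m and z of tub in the frame of closed_tub between 0.067 and 0.0715 m and angle between the x axis of tub and the x axis of closed_tub, either way round below 0.15 rad and angle between each of tub, closed_tub's own z axis and vertical below 0.05 rad and linear speed of each of tub, lid, closed_tub below 0.02 m/s); the robot touches nothing.
It fails at once if the tub is tipped (more than 0.5 rad) (angle between tub's own z axis and vertical above 0.5 rad).
It fails at once if a bystander is moved by more than 30 mm (distance of any of label_roll, padlock, marker from where it was at the start of the episode above 0.03 m).
It also fails if it takes over 48 s, if anything falls off the work surface, if the arm or the gripper's body presses on something with over 40 N, if the wrist force passes 120 N, or if a joint passes its speed limit or range.

### The arm

A 6-joint arm with a two-finger parallel gripper is mounted at the origin on the work surface; the furniture and walls round the work are solid. World frame = base frame: x ahead of the robot, y to its left, z up, the work surface at z = 0. Lengths are in m, angles in rad, forces in N, time in s.
With the tool pointing down it reaches from about 0.25 to 0.775 m from the base axis. Payload 4 kg.
Tool frame: the origin (TCP) lies midway between the tips of the shut fingers; the grasp point (between the pads) lies 19 mm behind it; y points along the fingers, x is the direction in which the jaws open and shut, and the axes are right-handed (so a half turn about y gives the same grasp; the last joint's range is limited). The gripper opens to 94 mm and grips with 3 to 60 N. Pads are 16 mm wide; open, the fingers measure 119 mm over their backs; the gripper's body (75 mm by 177 mm) begins 78 mm behind the grasp point.
Start: joints at [1.098, 0.087, 1.371, -0, 1.684, -0.103], TCP at [0.199, 0.513, 0.206] pointing down, gripper open.
Joint ranges: [-3.1, 3.1], [-0.76, 2.03], [0.27, 2.55], [-1.08, 4.22], [0.17, 2.65], [-2.57, 2.57]. Speed limits (rad/s): [2.79, 2.79, 3.14, 3.14, 3.14, 3.14].

### API

Orientations are given as [roll, pitch, yaw] about the fixed x, y, z axes, in that order (R = Rz(yaw) Ry(pitch) Rx(roll)).
In Python, from bench import robot gives the robot as it stands.
- The arm moves only by the shell command python3 -m creep 'ROWS'. ROWS is JSON, a list of rows, each a list of 7 numbers: the shift along the tool's x, y, z in mm, then the turn, a rotation vector about the tool's x, y, z in degrees, then the closure in counts, from 0 (fully open) to 255 (shut). A call has 1 to 5 rows; each row is the pose to reach, as a shift and turn from the pose commanded when the call began, along the tool's axes at that moment; what a row does not reach only later rows make up. A row lasts 1/8 s, in which the tool goes at most 62.5 mm and 10.7 degrees, less where a joint would pass 70% of its speed; a pose out of reach is approached as far as the arm can. A call with a gripper value outside its range is refused whole. The fingers move at their own pace and stop on an object; the grip force is fixed at half the most. Time passes only in rows, so rows that repeat a pose let the fingers close. It gives the time, the measured TCP pose, the force and the opening at its end, in the units of the state.
- robot.get_obs(): the state, without advancing time (a new reading comes with each control period).
- robot.snapshot(name): name is "scene" or "top" or "wrist"; returns a dict with "color" (480x640x3 uint8, blue, green, red), "fx", "fy", "cx", "cy" (pixels), "world_from_camera" (4x4, takes a point from camera to world coordinates); the wrist camera has in their place "mount" (4x4, takes a point from camera to tool coordinates, whose origin is the TCP and whose axes are the tool frame's). Camera axes: x right, y down, z forward; pixel columns grow to the right and rows downward; lengths in m; the calibration is good to about 2 mm. The wrist camera is an equidistant fisheye: a pixel r from the principal point sees the ray r / f radians off the axis. A picture is of the moment at which its call begins: read the wrist's pose just before it. There is no depth.
- robot.close_job(): hands the job in, once; it reports no verdict.
Trained networks look in the newest picture that a camera, given by its name, has taken for a name from the list of things; names that differ only in an ending like _2 or _b are one class to them, and where a whole thing is asked for, a point or a joint stands for the part that bears it (a point fixed in the world has none). Each returns a list of dicts, best first, with "p" (0 to 1); they miss things now and then, are a little off and sometimes report something else, mostly with a low value. They report only what shows in the picture. A call takes as long as a camera call.
- robot.spot_in(name, camera): "point" ([x, y, z] in m, in world coordinates, good to about 4 mm: the middle of the surface that is visible of it).
- robot.landmark_of(name, camera): "point" ([x, y, z] in m, in world coordinates, good to about 4 mm: a listed point, or the origin of a listed thing).
The state is a dict: "time": time; "joint_positions": joint angles; "qvel": joint speeds; "joint_torque": joint torques, N m; "tool_pos": TCP position; "ee_rot": TCP orientation; "wrist_force": force on the tool from outside, world axes, zero at the start; "wrist_torque": the same for the moment, N m; "width": finger opening in m.
Only numpy, scipy, OpenCV 4.12 (cv2) and the standard library are available. Lean on these libraries where they do the work, as an engineer would, in place of code of your own. Each camera call takes 0.05 s, during which the arm holds its last target.

## Working session

There is one attempt and no reset: what is moved stays moved. The work goes in short steps, Python scripts to look and compute and a shell command to move; the robot and the scene stay as the last step left them, time stands still between calls to the robot, and variables do not carry over. Pictures are saved under pics/ and viewed, and the job is handed in when it is done.

```bash
ls; mkdir -p pics; python3 - <<'E'
from bench import robot
import cv2
o=robot.get_obs(); print({k:o[k] for k in('time','tool_pos','ee_rot','width','wrist_force')})
for n in('scene','top','wrist'):
    s=robot.snapshot(n); cv2.imwrite(f'pics/{n}0.png',s['color']); print(n,s['fx'],s['cx'],s['cy'])
    print(s.get('world_from_camera',s.get('mount')))
for n in ('tub','lid','lid_bar','closed_tub','weight_200','weight_100','catch_a','label_roll','padlock','marker'):
    for c in('scene','top','wrist'):
        for f in('landmark_of','spot_in'):
            try:print(n,c,f,[(list(map(lambda v:round(float(v),3),d['point'])),round(d['p'],2)) for d in getattr(robot,f)(n,c)[:3]])
            except Exception as e: print(n,c,f,e)
print(robot.get_obs()['time'])
E
```

```text
pics
{'time': 0.0, 'tool_pos': array([0.19853174, 0.51234258, 0.2043137 ]), 'ee_rot': array([-1.5705922 ,  0.00216783,  1.20101385]), 'width': 0.09409812825762545, 'wrist_force': array([ 0.68537065, -0.47756915, -0.45327485])}
scene 482.3532663832877 319.00567709012984 243.29512410974343
[[ 0.82153555 -0.28593763  0.49327377  0.06323959]
 [-0.57013591 -0.4194835   0.7063842  -0.32934111]
 [ 0.00493838 -0.86155282 -0.50764392  0.49145651]
 [ 0.          0.          0.          1.        ]]
top 609.6143645970482 319.58274615113555 234.0030187408914
[[-9.57013383e-04 -9.91299275e-01  1.31623824e-01  3.50265700e-01]
 [-9.99979399e-01  1.13227510e-04 -6.41792113e-03  2.88291763e-01]
 [ 6.34717712e-03 -1.31627254e-01 -9.91278961e-01  1.05817500e+00]
 [ 0.00000000e+00  0.00000000e+00  0.00000000e+00  1.00000000e+00]]
wrist 371.64829954431775 320.38406216703 234.4208939783814
[[ 9.99999260e-01 -1.14276985e-03 -4.16581712e-04 -8.31261483e-04]
 [ 1.14867495e-04 -2.52233398e-01  9.67666420e-01 -1.79018366e-01]
 [-1.21089583e-03 -9.67665752e-01 -2.52233080e-01  7.21482853e-02]
 [ 0.00000000e+00 
[... 2777 characters left out ...]
 spot_in [([0.481, 0.527, 0.042], 0.94)]
label_roll wrist landmark_of [([0.486, 0.53, 0.0], 0.96)]
label_roll wrist spot_in [([0.46, 0.534, 0.037], 0.84)]
padlock scene landmark_of [([0.387, 0.019, -0.001], 0.81), ([0.432, 0.383, 0.003], 0.17)]
padlock scene spot_in [([0.39, 0.013, 0.012], 0.93)]
padlock top landmark_of [([0.387, 0.023, 0.001], 0.74)]
padlock top spot_in [([0.392, 0.02, 0.011], 0.85)]
padlock wrist landmark_of []
padlock wrist spot_in []
marker scene landmark_of [([0.584, 0.152, 0.001], 0.69)]
marker scene spot_in [([0.58, 0.145, 0.017], 0.57)]
marker top landmark_of [([0.581, 0.152, 0.001], 0.86)]
marker top spot_in []
marker wrist landmark_of []
marker wrist spot_in []
3.0
```

View images.

View pics/top0.png

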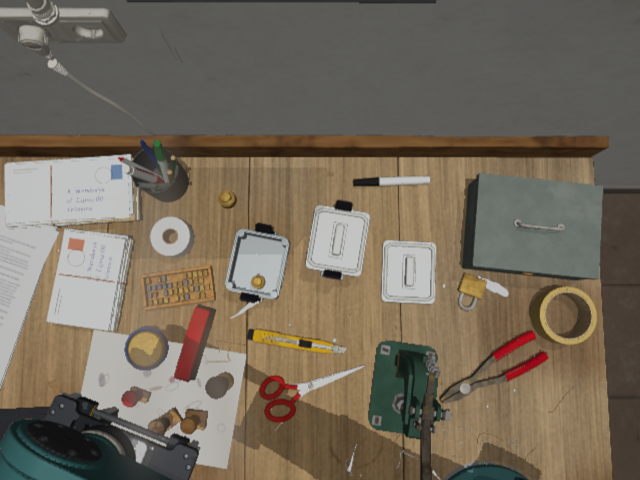

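View pics/scene0.png

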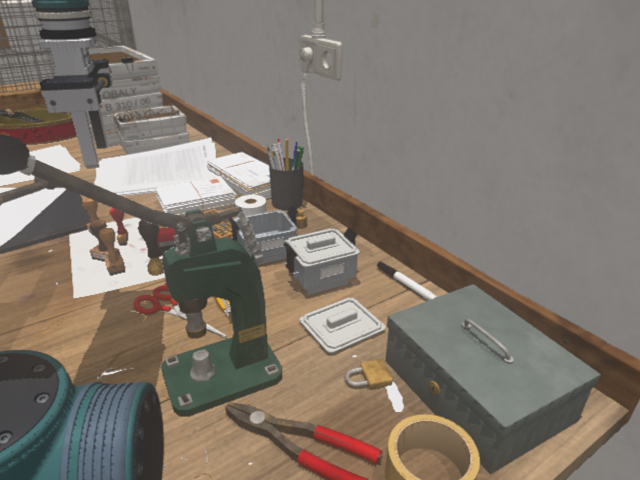

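View pics/wrist0.png

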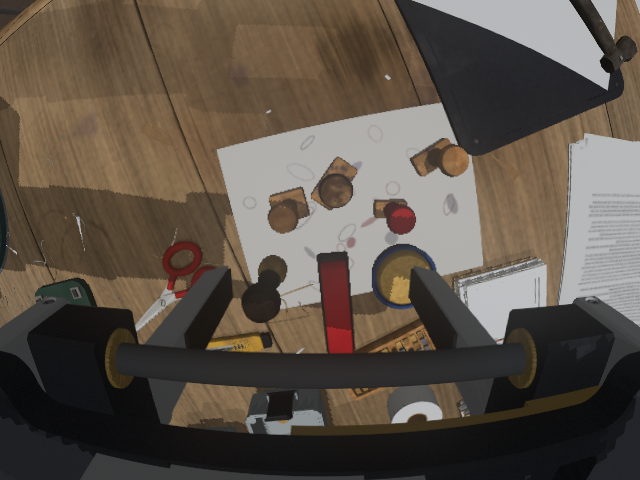

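```bash
cat > h.py <<'E'
import numpy as np, cv2
TOP=dict(f=609.614,cx=319.583,cy=234.003,T=np.array([[-9.57013383e-04,-9.91299275e-01,1.31623824e-01,3.50265700e-01],[-9.99979399e-01,1.13227510e-04,-6.41792113e-03,2.88291763e-01],[6.34717712e-03,-1.31627254e-01,-9.91278961e-01,1.05817500e+00],[0,0,0,1]]))
SC=dict(f=482.353,cx=319.006,cy=243.295,T=np.array([[0.82153555,-0.28593763,0.49327377,0.06323959],[-0.57013591,-0.4194835,0.7063842,-0.32934111],[0.00493838,-0.86155282,-0.50764392,0.49145651],[0,0,0,1]]))
def px2w(c,u,v,z):
    d=c['T'][:3,:3]@np.array([(u-c['cx'])/c['f'],(v-c['cy'])/c['f'],1]); o=c['T'][:3,3]
    return o+d*(z-o[2])/d[2]
def w2px(c,p):
    q=c['T'][:3,:3].T@(np.array(p,float)-c['T'][:3,3]); return np.array([c['f']*q[0]/q[2]+c['cx'],c['f']*q[1]/q[2]+c['cy']])
def tri(c1,p1,c2,p2):
    A=[];B=[]
    for c,p in((c1,p1),(c2,p2)):
        d=c['T'][:3,:3]@np.array([(p[0]-c['cx'])/c['f'],(p[1]-c['cy'])/c['f'],1]); d/=np.linalg.norm(d)
        P=np.eye(3)-np.outer(d,d); A.append(P); B.append(P@c['T'][:3,3])
    x=np.linalg.lstsq(np.vstack(A),np.hstack(B),rcond=None)[0]
    return x,[np.round(w2px(c,x)-p,1) for c,p in((c1,p1),(c2,p2))]
def crop(src,dst,x0,y0,x1,y1,k):
    cv2.imwrite(dst,cv2.resize(cv2.imread(src)[y0:y1,x0:x1],None,fx=k,fy=k,interpolation=cv2.INTER_CUBIC))
E
python3 - <<'E'
from h import *
crop('pics/top0.png','pics/top0a.png',205,175,445,310,3.3)
crop('pics/scene0.png','pics/scene0a.png',220,180,400,360,3.3)
for n,(u,v) in dict(cup=(165,190),cuptopL=(185,165),w=(227,200),roll=(171,237)).items(): print(n,px2w(TOP,u,v,0.02),px2w(TOP,u,v,0.1))
E
```

```text
cup [0.56501909 0.54920483 0.02      ] [0.54847056 0.52909931 0.1       ]
cuptopL [0.60938078 0.51586254 0.02      ] [0.58941381 0.49832632 0.1       ]
w [0.54744578 0.44160308 0.02      ] [0.53225142 0.42978917 0.1       ]
roll [0.48296303 0.53628023 0.02      ] [0.4727376  0.51717066 0.1       ]
```

View pics/top0a.png

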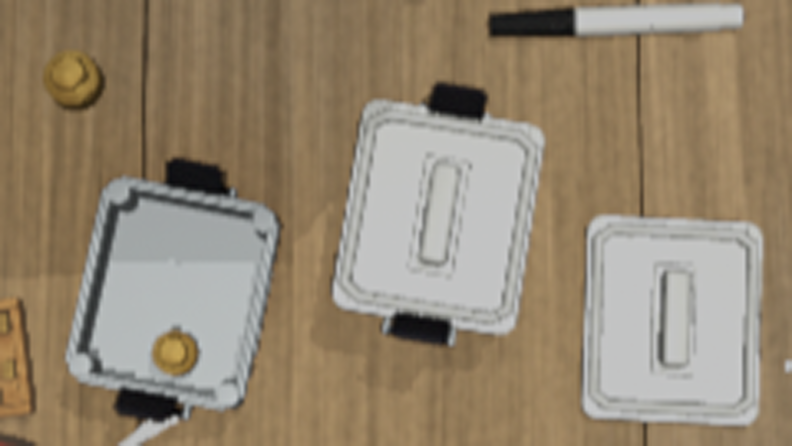

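View pics/scene0a.png

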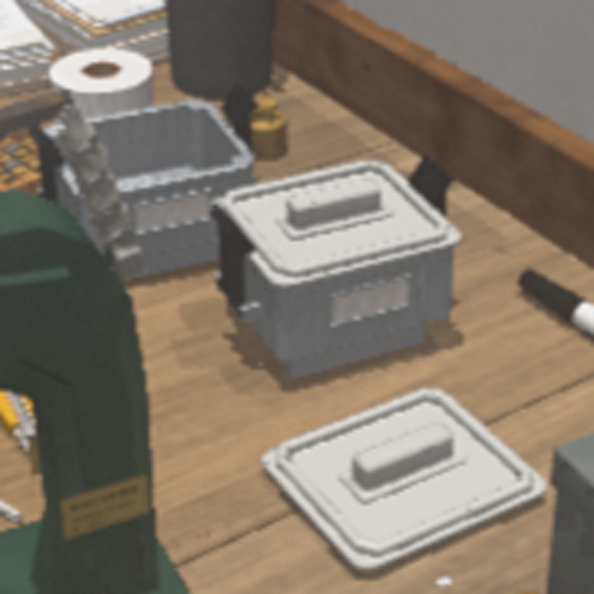

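```bash
cat >> h.py <<'E'
def T0(p): return np.array([205+p[0]/3.3,175+p[1]/3.3])
def S0(p): return np.array([220+p[0]/3.3,180+p[1]/3.3])
E
python3 - <<'E'
from h import *
def rect(name,c,z):
    P=np.array([px2w(TOP,*T0(p),z) for p in c])  # TL TR BR BL  (top = far)
    ctr=P.mean(0); ax=(P[0]+P[1]-P[2]-P[3])/2; ay=(P[0]+P[3]-P[1]-P[2])/2
    print(name,ctr.round(4),'len',np.linalg.norm(ax).round(4),np.linalg.norm(ay).round(4),'yaw',np.arctan2(ax[1],ax[0]).round(4),(np.arctan2(ay[1],ay[0])-np.pi/2).round(4))
rect('tub',[(112,182),(274,215),(240,408),(72,375)],.065)
rect('closed',[(365,102),(545,130),(513,333),(335,303)],.074)
rect('lid',[(588,217),(762,228),(757,425),(584,412)],.014)
def seg(n,a,b,z):
    A,B=px2w(TOP,*T0(a),z),px2w(TOP,*T0(b),z); d=A-B; print(n,((A+B)/2).round(4),np.linalg.norm(d).round(3),np.arctan2(d[1],d[0]).round(3))
seg('catches',(197,174),(150,403),.08)
seg('ccatches',(459,100),(421,328),.08)
seg('cbar',(444,160),(434,265),.085)
seg('lbar',(677,270),(674,367),.025)
for n,a,b in(('wknob',(70,72),(268,105)),('cbar',(439,212),(334,200)),('lbar',(676,318),(403,452))): print(n,tri(TOP,T0(a),SC,S0(b)))
# scene edges: tub rim corners
for n,p,z in (('c near R',(460,238),.074),('c far',(385,165),.074),('c L',(218,202),.074),('c near',(285,278),.074)): print(n,px2w(SC,*S0(p),z).round(4))
for n,p,z in (('l R',(545,490),.014),('l far',(432,392),.014),('l L',(265,465),.014),('l near',(365,568),.014)): print(n,px2w(SC,*S0(p),z).round(4))
E
```

```text
tub [0.4324 0.3826 0.065 ] len 0.0971 0.0834 yaw -0.177 -0.1979
closed [0.4702 0.2517 0.074 ] len 0.1015 0.0894 yaw -0.1561 -0.162
lid [0.4233 0.1284 0.014 ] len 0.102 0.0904 yaw -0.0432 -0.0696
catches [0.4345 0.3816 0.08  ] 0.114 -0.19
ccatches [0.471  0.2516 0.08  ] 0.114 -0.169
cbar [0.4708 0.2523 0.085 ] 0.052 -0.099
lbar [0.4233 0.1287 0.025 ] 0.05 -0.051
wknob (array([0.55242023, 0.44055683, 0.03116874]), [array([ 0.5, -0.9]), array([-0.8,  0.1])])
cbar (array([0.47254331, 0.25164707, 0.07793056]), [array([ 0.3, -0.4]), array([-0.5,  0.1])])
lbar (array([0.42475711, 0.12682215, 0.01785864]), [array([ 0.3, -0.5]), array([-0.6,  0.1])])
c near R [0.5077 0.1903 0.074 ]
c far [0.5217 0.2722 0.074 ]
c L [0.4262 0.2892 0.074 ]
c near [0.4149 0.209  0.074 ]
l R [0.4656 0.072  0.014 ]
l far [0.4685 0.1591 0.014 ]
l L [0.37   0.1588 0.014 ]
l near [0.3683 0.0775 0.014 ]
```

```bash
cat > go.py <<'E'
import sys,numpy as np
from scipy.spatial.transform import Rotation as R
from bench import robot
def row(x,y,z,yaw):
    o=robot.get_obs(); A=R.from_euler('xyz',o['ee_rot']); B=R.from_euler('xyz',[-np.pi/2,0,yaw])
    s=A.inv().apply(np.array([x,y,z])-o['tool_pos'])*1000; t=(A.inv()*B).as_rotvec(degrees=True)
    print('t %.2f'%o['time'],'tcp',o['tool_pos'].round(4),'rot',o['ee_rot'].round(3),'w %.4f'%o['width'],'F',o['wrist_force'].round(1),'q',o['joint_positions'].round(2))
    print('SHIFT',s.round(1),'TURN',t.round(1))
if __name__=='__main__': row(*map(float,sys.argv[1:5]))
E
python3 go.py .548 .441 .15 2.5
python3 -c "
from h import *
print(px2w(TOP,300,157,.04),px2w(TOP,300,157,.0))"
```

```text
t 3.00 tcp [0.1988 0.5129 0.2055] rot [-1.571 -0.     1.201] w 0.0938 F [ 0.1 -0.2  0.7] q [ 1.1   0.09  1.37  0.    1.68 -0.1 ]
SHIFT [  59.2   55.5 -351.6] TURN [  0.  -74.4   0. ]
[0.61854982 0.31512407 0.04      ] [0.62908963 0.31617821 0.        ]
```

```bash
python3 -m creep '[[59,55,-352,0,-74,0,90],[59,55,-352,0,-74,0,90],[59,55,-352,0,-74,0,90],[59,55,-352,0,-74,0,90],[59,55,-352,0,-74,0,90]]'; python3 go.py .548 .441 .15 2.5
```

```text
time: 3.62
tool_pos: [0.4959, 0.4514, 0.1588]
ee_rot: [-1.571, -0.0, 2.123]
wrist_force: [-0.1, -0.5, -0.2]
width: 0.061
t 3.62 tcp [0.4959 0.4514 0.1588] rot [-1.571 -0.     2.123] w 0.0610 F [-0.1 -0.5 -0.2] q [ 0.65  0.37  1.12  0.    1.65 -1.47]
SHIFT [-36.2   8.8 -38.9] TURN [  0.  -21.6   0. ]
```

```bash
python3 -m creep '[[-34,8,-37,0,-21,0,90],[-34,8,-37,0,-21,0,90],[-34,8,-37,0,-21,0,90]]'; python3 - <<'E'
from bench import robot
import cv2,numpy as np
o=robot.get_obs(); print(o['time'],o['tool_pos'],o['ee_rot'])
s=robot.snapshot('wrist'); cv2.imwrite('pics/wrist1.png',s['color'])
np.savez('w1.npz',pos=o['tool_pos'],rot=o['ee_rot'])
for n in('weight_200','tub'): print(n,[(d['point'],d['p']) for d in robot.landmark_of(n,'wrist')[:3]])
E
```

```text
time: 4.0
tool_pos: [0.5438, 0.4416, 0.1502]
ee_rot: [-1.57, -0.001, 2.48]
wrist_force: [-0.1, -0.1, -0.4]
width: 0.0604
4.0 [0.54383257 0.44160573 0.15019585] [-1.56975774e+00 -5.93429842e-04  2.47961517e+00]
weight_200 [([0.5499, 0.4386, -0.0042], 0.84), ([0.4064, 0.3821, 0.021], 0.82), ([0.5807, 0.1503, 0.0015], 0.29)]
tub [([0.4339, 0.3813, 0.0007], 0.64)]
```

View pics/wrist1.png

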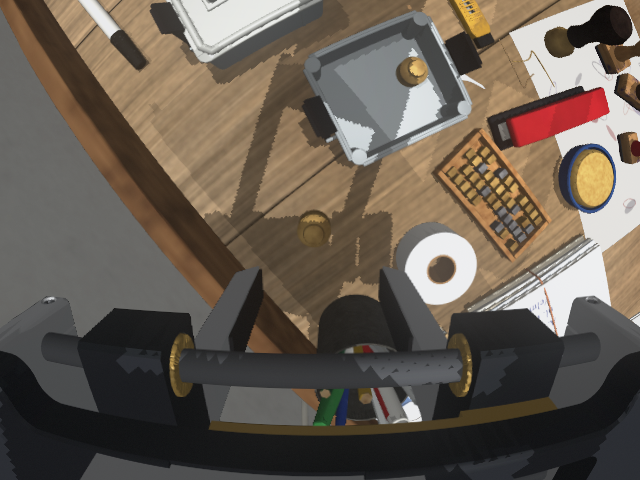

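```bash
cat >> h.py <<'E'
from scipy.spatial.transform import Rotation as Rr
M=np.array([[9.99999260e-01,-1.14276985e-03,-4.16581712e-04,-8.31261483e-04],[1.14867495e-04,-2.52233398e-01,9.67666420e-01,-1.79018366e-01],[-1.21089583e-03,-9.67665752e-01,-2.52233080e-01,7.21482853e-02],[0,0,0,1]])
WF,WCX,WCY=371.6483,320.384,234.421
def wray(pos,rot,u,v):
    d=np.array([u-WCX,v-WCY]); r=np.hypot(*d); th=r/WF
    c=np.array([*(d/max(r,1e-9)*np.sin(th)),np.cos(th)])
    Rw=Rr.from_euler('xyz',rot).as_matrix()
    return pos+Rw@M[:3,3], Rw@M[:3,:3]@c
def wpx(pos,rot,u,v,z):
    o,d=wray(pos,rot,u,v); return o+d*(z-o[2])/d[2]
def wproj(pos,rot,P):
    Rw=Rr.from_euler('xyz',rot).as_matrix()
    q=M[:3,:3].T@(Rw.T@(np.array(P)-pos)-M[:3,3]); th=np.arctan2(np.hypot(q[0],q[1]),q[2]); k=q[:2]/np.hypot(q[0],q[1])*th*WF
    return k+[WCX,WCY]
E
python3 - <<'E'
from h import *
w=np.load('w1.npz');p,r=w['pos'],w['rot']
print(wpx(p,r,314,228,.02), wpx(p,r,314,217,.03))
print('cup',wpx(p,r,345,310,.08),wpx(p,r,320,320,.08),wpx(p,r,352,297,.09))
for n,P in dict(wbase=(.549,.440,0),wtop=(.549,.44,.036)).items(): print(n,wproj(p,r,P))
crop('pics/wrist1.png','pics/wrist1a.png',280,0,480,260,2.5)
crop('pics/wrist1.png','pics/wrist1b.png',285,195,345,260,8)
E
```

```text
[0.55045306 0.43977793 0.02      ] [0.54307173 0.43066869 0.03      ]
cup [0.56140143 0.49235776 0.08      ] [0.58119459 0.48749086 0.08      ] [0.54897234 0.48287968 0.09      ]
wbase [315.76559365 222.06504116]
wtop [315.25285325 231.74967937]
```

View pics/wrist1a.png

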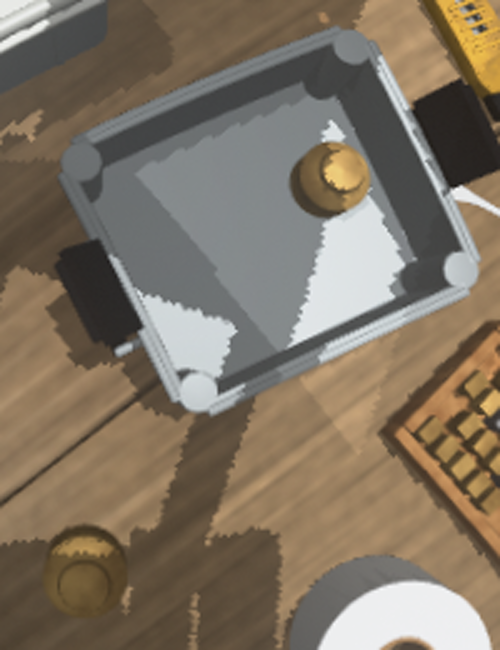

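View pics/wrist1b.png

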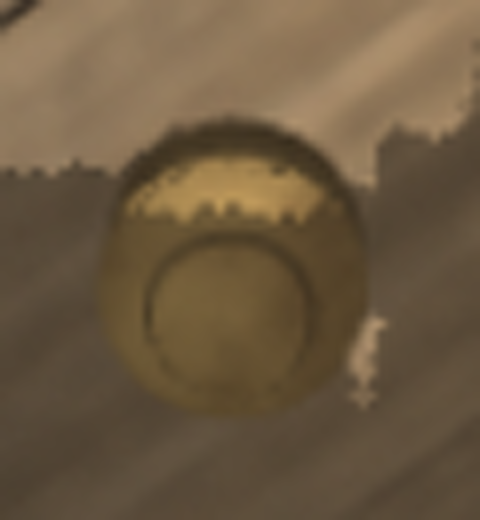

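```bash
python3 - <<'E'
from h import *
w=np.load('w1.npz');p,r=w['pos'],w['rot']
print(wpx(p,r,313.6,234.7,.036),wpx(p,r,314,228.5,.018))
a=cv2.resize(cv2.imread('pics/scene0.png')[130:220,240:330],None,fx=5,fy=5,interpolation=2)
b=cv2.resize(cv2.imread('pics/top0.png')[125:215,115:205],None,fx=5,fy=5,interpolation=2)
cv2.imwrite('pics/cup.png',np.hstack([a,b])[:, :800])
cv2.imwrite('pics/cup.png',cv2.resize(np.hstack([a,b]),(800,400)))
E
```

```text
[0.55159651 0.44111987 0.036     ] [0.55105151 0.44048513 0.018     ]
```

View pics/cup.png

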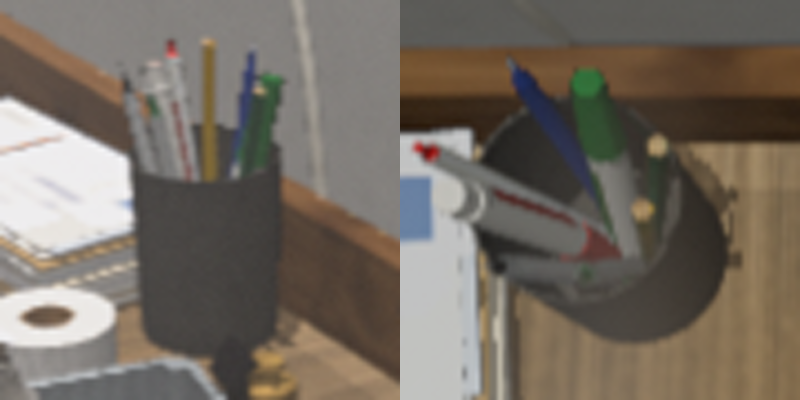

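```bash
python3 - <<'E'
from h import *
print(px2w(TOP,167.9,181.3,0),px2w(TOP,155.5,168.9,.1))
print(px2w(TOP,115+240/4.444,125+210/4.444,.14),px2w(TOP,115+257/4.444,125+145/4.444,.14))
E
python3 go.py .551 .441 .003 2.8
```

```text
[0.58482966 0.5496179  0.        ] [0.58297102 0.54544476 0.1       ]
[0.56799019 0.51379712 0.14      ] [0.59106556 0.50863194 0.14      ]
t 4.15 tcp [0.5428 0.4426 0.1516] rot [-1.572  0.     2.482] w 0.0607 F [-0.6  0.6  1.5] q [ 0.6   0.44  1.04  0.    1.66 -1.88]
SHIFT [ -7.4 148.6  -3.7] TURN [  0.  -18.2  -0. ]
```

```bash
python3 -m creep '[[-7,62,-4,0,0,0,90],[-7,124,-4,0,0,0,90],[-7,146,-4,0,0,0,90],[-7,146,-4,0,0,0,90]]'; python3 go.py .551 .441 .004 2.48
```

```text
time: 4.65
tool_pos: [0.5496, 0.441, 0.0039]
ee_rot: [-1.569, -0.001, 2.483]
wrist_force: [0.5, 0.2, 0.1]
width: 0.061
t 4.65 tcp [0.5496 0.441  0.0039] rot [-1.569e+00 -1.000e-03  2.483e+00] w 0.0610 F [0.5 0.2 0.1] q [ 0.6   0.53  1.21  0.    1.4  -1.89]
SHIFT [-1.1 -0.1 -0.8] TURN [-0.1  0.1  0. ]
```

```bash
python3 -m creep '[[-1,0,-1,0,0,0,255],[-1,0,-1,0,0,0,255],[-1,0,-1,0,0,0,255],[-1,0,-1,0,0,0,255]]'; python3 go.py .551 .441 .13 2.48
```

```text
time: 5.15
tool_pos: [0.5525, 0.4416, 0.0056]
ee_rot: [-1.572, -0.001, 2.483]
wrist_force: [-1.5, 1.0, 1.5]
width: 0.0286
t 5.15 tcp [0.5525 0.4416 0.0056] rot [-1.572e+00 -1.000e-03  2.483e+00] w 0.0286 F [-1.5  1.   1.5] q [ 0.59  0.53  1.2   0.    1.4  -1.89]
SHIFT [   0.9 -124.4    1.3] TURN [0.  0.2 0. ]
```

```bash
python3 - <<'E'
from h import *
w=np.load('w1.npz');p,r=w['pos'],w['rot']
P=np.array([wpx(p,r,280+u/2.5,v/2.5,.065) for u,v in((80,160),(350,47),(462,270),(198,390))]) 
print(P.round(4),P.mean(0)); ax=(P[0]+P[3]-P[1]-P[2])/2; ay=(P[2]+P[3]-P[0]-P[1])/2
print(np.linalg.norm(ax),np.arctan2(ax[1],ax[0]),np.linalg.norm(ay),np.arctan2(ay[1],ay[0])-np.pi/2)
E
python3 go.py .451 .379 .125 1.38
```

```text
[[0.4711 0.3375 0.065 ]
 [0.3857 0.3554 0.065 ]
 [0.3994 0.4281 0.065 ]
 [0.4854 0.4101 0.065 ]] [0.43541039 0.38275442 0.065     ]
0.08755060607829865 -0.20635838075822865 0.07400123909097883 -0.19090241643467598
t 5.15 tcp [0.5525 0.4416 0.0056] rot [-1.572e+00 -1.000e-03  2.483e+00] w 0.0286 F [-1.5  1.   1.5] q [ 0.59  0.53  1.2   0.    1.4  -1.89]
SHIFT [  42.  -119.5  111.6] TURN [ 0.  63.2  0.1]
```

```bash
python3 -m creep '[[0,-60,0,0,0,0,255],[0,-120,0,0,8,0,255],[42,-120,110,0,63,0,255],[42,-120,110,0,63,0,255],[42,-120,110,0,63,0,255]]';python3 -m creep '[[0,0,0,0,42,0,255],[0,0,0,0,42,0,255],[0,0,0,0,42,0,255],[0,0,0,0,42,0,255]]'; python3 go.py .453 .379 .12 1.376
```

```text
time: 5.78
tool_pos: [0.4468, 0.3766, 0.1221]
ee_rot: [-1.563, 0.003, 1.775]
wrist_force: [1.0, 0.0, -2.7]
width: 0.0284
time: 6.28
tool_pos: [0.4518, 0.3794, 0.1243]
ee_rot: [-1.57, 0.001, 1.042]
wrist_force: [0.4, 0.7, -3.1]
width: 0.0285
t 6.28 tcp [0.4518 0.3794 0.1243] rot [-1.570e+00  1.000e-03  1.042e+00] w 0.0285 F [ 0.4  0.7 -3.1] q [ 0.6   0.21  1.4  -0.    1.54 -0.44]
SHIFT [ 0.3  4.3 -1.2] TURN [ -0.  -19.2  -0.1]
```

```bash
python3 -m creep '[[0,20,-1,0,-10,0,255],[0,40,-1,0,-19,0,255],[0,70,-1,0,-19,0,255],[0,90,-1,0,-19,0,255],[0,92,-1,0,-19,0,255]]'; python3 go.py .453 .379 .031 1.376
```

```text
time: 6.9
tool_pos: [0.4513, 0.378, 0.0303]
ee_rot: [-1.567, 0.004, 1.379]
wrist_force: [-0.2, 0.7, -2.6]
width: 0.0285
t 6.90 tcp [0.4513 0.378  0.0303] rot [-1.567  0.004  1.379] w 0.0285 F [-0.2  0.7 -2.6] q [ 0.6   0.27  1.51 -0.    1.36 -0.78]
SHIFT [ 1.3 -0.7 -1.5] TURN [-0.2  0.2 -0.2]
```

Release with a limited opening (~44 mm), then rise.

```bash
python3 -m creep '[[0,1,0,0,0,0,255],[0,1,0,0,0,0,135],[0,1,0,0,0,0,135],[0,1,0,0,0,0,135]]'; python3 -m creep '[[0,-50,0,0,0,0,140],[0,-110,0,0,0,0,140],[0,-170,0,0,0,0,140]]'; python3 go.py .453 .379 .2 1.376
```

```text
time: 7.4
tool_pos: [0.4536, 0.3797, 0.0332]
ee_rot: [-1.572, -0.001, 1.379]
wrist_force: [-0.5, 0.3, -0.4]
width: 0.0442
time: 7.78
tool_pos: [0.4528, 0.3792, 0.2041]
ee_rot: [-1.571, -0.0, 1.379]
wrist_force: [-0.3, 1.5, 0.1]
width: 0.0422
t 7.78 tcp [0.4528 0.3792 0.2041] rot [-1.571 -0.     1.379] w 0.0422 F [-0.3  1.5  0.1] q [ 0.6   0.18  1.27  0.    1.69 -0.78]
SHIFT [-0.2  4.1 -0.2] TURN [0.  0.2 0. ]
```

```bash
python3 - <<'E'
from bench import robot
import cv2,numpy as np
from h import crop
o=robot.get_obs()
s=robot.snapshot('wrist'); cv2.imwrite('pics/wrist2.png',s['color'])
np.savez('w2.npz',pos=o['tool_pos'],rot=o['ee_rot']); print(o['tool_pos'],o['ee_rot'])
for n in('weight_200','tub','closed_tub'): print(n,[(d['point'],d['p']) for d in robot.landmark_of(n,'wrist')[:3]])
# kinematic fit (r,z) with q2,q3
q=np.array([[.087,1.371],[.37,1.12],[.44,1.04],[.53,1.21],[.53,1.2],[.21,1.4],[.27,1.51],[.18,1.27]])
t=np.array([[.199,.513,.206],[.4959,.4514,.1588],[.5435,.442,.151],[.5496,.441,.0039],[.5525,.4416,.0056],[.4518,.3794,.1243],[.4513,.378,.0303],[.4528,.3792,.2041]])
r=np.hypot(t[:,0],t[:,1]);S,C=np.sin,np.cos;a=q[:,0];b=q.sum(1)
A=np.vstack([np.c_[S(a),S(b),np.ones(8),np.zeros(8)],np.c_[C(a),C(b),np.zeros(8),np.ones(8)]])
print(np.linalg.lstsq(A,np.r_[r,t[:,2]],rcond=None))
E
```

```text
[0.45281386 0.37922289 0.20406542] [-1.57105704e+00 -2.75047005e-04  1.37928684e+00]
weight_200 [([0.4088, 0.3816, 0.0196], 0.9), ([0.4512, 0.3773, 0.0201], 0.77)]
tub [([0.4346, 0.3809, 0.0008], 0.83)]
closed_tub [([0.4709, 0.2478, -0.0031], 0.7)]
(array([ 0.41109458,  0.51371626, -0.00187264, -0.26323195]), array([0.00120975]), np.int32(4), array([4.27792146, 3.67889745, 0.31063873, 0.26192573]))
```

View pics/wrist2.png

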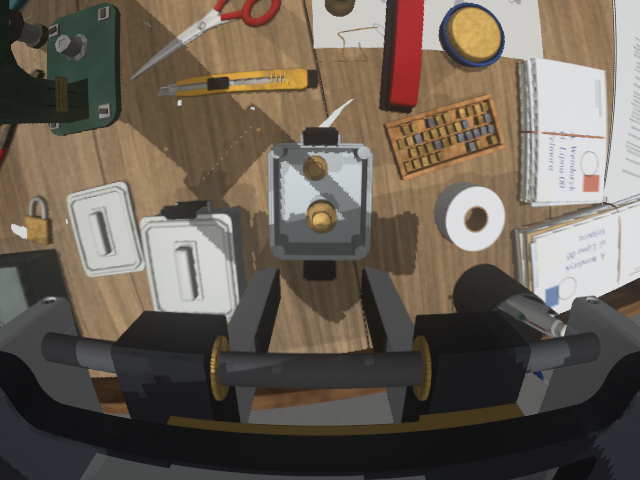

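```bash
python3 - <<'E'
from h import *
crop('pics/wrist2.png','pics/wrist2a.png',255,115,385,285,3.5)
crop('pics/wrist2.png','pics/wrist2b.png',55,165,265,325,3.5)
E
```

```text
(no output)
```

View pics/wrist2a.png

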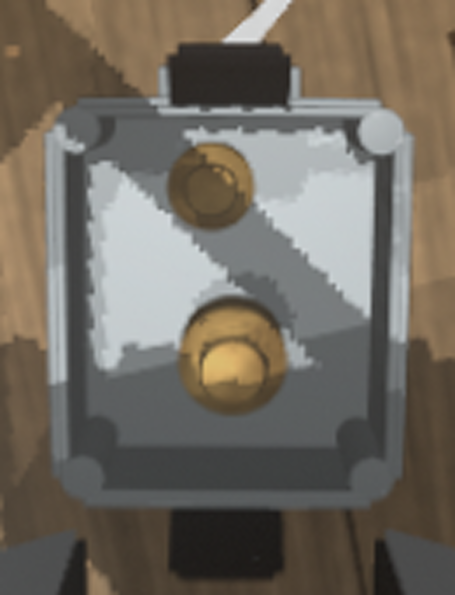

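View pics/wrist2b.png

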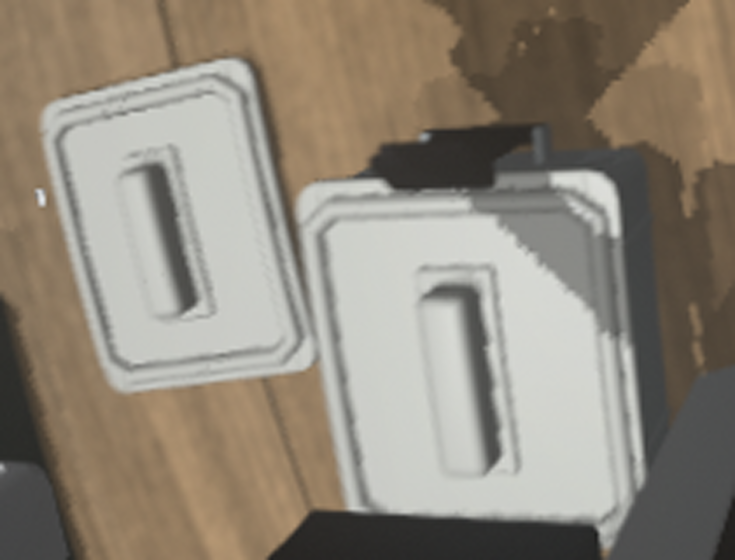

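```bash
python3 - <<'E'
from h import *
w=np.load('w2.npz');p,r=w['pos'],w['rot']
def rect(n,c,z,x0,y0,k):
    P=np.array([wpx(p,r,x0+u/k,y0+v/k,z) for u,v in c]); m=P.mean(0)
    ax=(P[2]+P[3]-P[0]-P[1])/2; ay=(P[1]+P[2]-P[0]-P[3])/2   # TL TR BR BL, bottom=far, right=+y
    print(n,m.round(4),np.linalg.norm(ax).round(4),np.arctan2(ax[1],ax[0]).round(3),np.linalg.norm(ay).round(4),(np.arctan2(ay[1],ay[0])-np.pi/2).round(3))
rect('tubposts',[(85,130),(380,132),(372,478),(83,475)],.065,255,115,3.5)
rect('tubouter',[(47,102),(410,102),(402,505),(50,505)],.065,255,115,3.5)
rect('lid',[(43,103),(245,57),(320,362),(118,392)],.014,55,165,3.5)
rect('lidlip in',[(58,125),(240,82),(305,345),(115,372)],.014,55,165,3.5)
def pt(u,v,z): return wpx(p,r,55+u/3.5,165+v/3.5,z)
a,b=pt(138,163,.025),pt(165,318,.025); d=b-a; print('lidbar',(a+b)/2,np.linalg.norm(d),np.arctan2(d[1],d[0]))
a,b=pt(438,288,.085),pt(465,473,.085); d=b-a; print('cbar',(a+b)/2,np.linalg.norm(d),np.arctan2(d[1],d[0]))
E
python3 go.py .424 .127 .2 1.5
```

```text
tubposts [0.4355 0.382  0.065 ] 0.0878 -0.207 0.0731 -0.201
tubouter [0.4356 0.3812 0.065 ] 0.1029 -0.199 0.0898 -0.193
lid [0.4248 0.1294 0.014 ] 0.1029 -0.044 0.0876 -0.048
lidlip in [0.4253 0.129  0.014 ] 0.0881 -0.063 0.0807 -0.047
lidbar [0.42470965 0.12697416 0.025     ] 0.05198532733416831 -0.14724784573211247
cbar [0.47103891 0.24977346 0.085     ] 0.05084379770052146 -0.1666164000372131
t 7.97 tcp [0.4538 0.3799 0.2044] rot [-1.574 -0.003  1.379] w 0.0423 F [ 0.2 -0.6  0.1] q [ 0.6   0.18  1.27  0.    1.69 -0.78]
SHIFT [-253.9    3.6  -18.9] TURN [ 0.2 -6.9  0.2]
```

```bash
python3 go.py .4247 .128 .13 1.521
```

```text
t 7.97 tcp [0.4538 0.3799 0.2044] rot [-1.574 -0.003  1.379] w 0.0423 F [ 0.2 -0.6  0.1] q [ 0.6   0.18  1.27  0.    1.69 -0.78]
SHIFT [-253.1   73.6  -19.1] TURN [ 0.2 -8.1  0.2]
```

```bash
python3 -m creep '[[-253,40,-19,0,-8,0,155],[-253,60,-19,0,-8,0,155],[-253,73,-19,0,-8,0,155],[-253,73,-19,0,-8,0,155],[-253,73,-19,0,-8,0,155]]'; python3 -m creep '[[0,0,0,0,0,0,155]]'; python3 - <<'E'
from bench import robot
import cv2,numpy as np
from h import crop
o=robot.get_obs()
s=robot.snapshot('wrist'); cv2.imwrite('pics/wrist3.png',s['color']); print(o['time'])
np.savez('w3.npz',pos=o['tool_pos'],rot=o['ee_rot']); print(o['tool_pos'],o['ee_rot'])
E
```

```text
time: 8.6
tool_pos: [0.4204, 0.1245, 0.1249]
ee_rot: [-1.563, 0.002, 1.515]
wrist_force: [0.2, 0.6, -0.0]
width: 0.0369
time: 8.72
tool_pos: [0.4226, 0.127, 0.1275]
ee_rot: [-1.568, -0.0, 1.517]
wrist_force: [0.2, 1.3, -0.0]
width: 0.0371
8.725
[0.42262856 0.12699938 0.12752304] [-1.56793744e+00 -2.11507112e-04  1.51701428e+00]
```

View pics/wrist3.png

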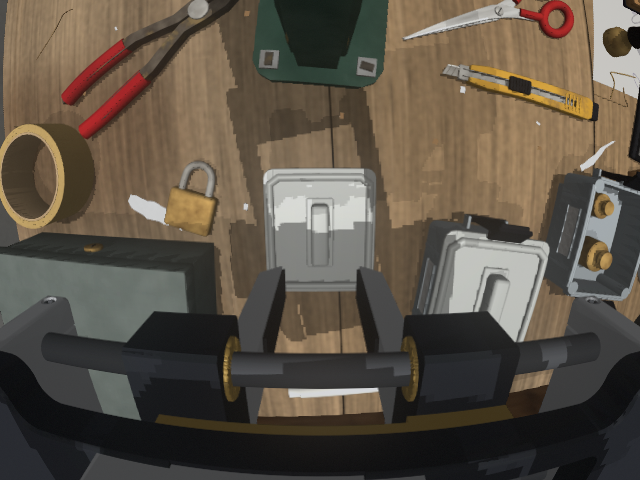

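```bash
python3 - <<'E'
from h import *
crop('pics/wrist3.png','pics/wrist3a.png',255,160,385,300,4)
E
```

```text
(no output)
```

View pics/wrist3a.png

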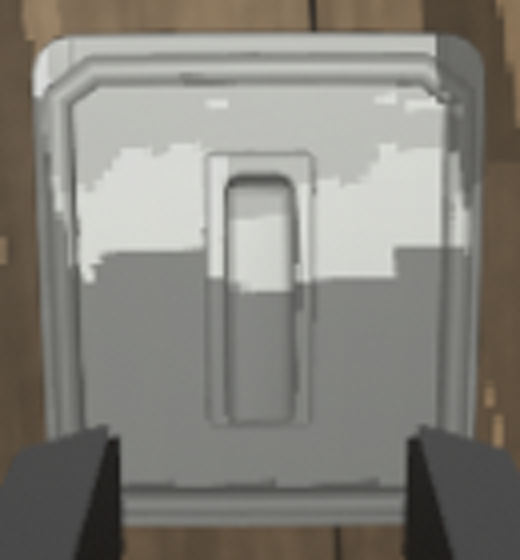

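```bash
python3 - <<'E'
from h import *
w=np.load('w3.npz');p,r=w['pos'],w['rot']
def pt(u,v,z): return wpx(p,r,255+u/4,160+v/4,z)
def rect(n,c,z):
    P=np.array([pt(u,v,z) for u,v in c]); m=P.mean(0)
    ax=(P[2]+P[3]-P[0]-P[1])/2; ay=(P[1]+P[2]-P[0]-P[3])/2
    print(n,m.round(4),np.linalg.norm(ax).round(4),np.arctan2(ax[1],ax[0]).round(3),np.linalg.norm(ay).round(4),(np.arctan2(ay[1],ay[0])-np.pi/2).round(3))
rect('lid',[(35,38),(483,38),(470,522),(50,522)],.010)
rect('barbase',[(207,153),(313,155),(312,424),(208,424)],.010)
rect('bartop',[(228,180),(293,180),(295,422),(227,420)],.025)
# height check via bar from TOP view & wrist
d=pt(261,301,.025); o,v=wray(p,r,255+261/4,160+301/4); 
print(tri(TOP,T0((676,318)),TOP,T0((676,318)))[0])
c=TOP; u=T0((676,318)); d2=c['T'][:3,:3]@np.array([(u[0]-c['cx'])/c['f'],(u[1]-c['cy'])/c['f'],1]); d2/=np.linalg.norm(d2)
P1=np.eye(3)-np.outer(v,v);P2=np.eye(3)-np.outer(d2,d2);print('tri bar top',np.linalg.solve(P1+P2,P1@o+P2@c['T'][:3,3]))
E
python3 go.py .4247 .128 .011 1.52
```

```text
lid [0.4257 0.1255 0.01  ] 0.1042 -0.053 0.0907 -0.055
barbase [0.4262 0.1256 0.01  ] 0.0575 -0.055 0.0217 -0.064
bartop [0.4246 0.1258 0.025 ] 0.0489 -0.053 0.0131 -0.071
[0.42448244 0.12619785 0.01054552]
tri bar top [0.42448726 0.12679123 0.02085844]
t 8.78 tcp [0.4234 0.1279 0.1285] rot [-1.570e+00 -1.000e-03  1.519e+00] w 0.0365 F [0.3 1.  0.4] q [ 0.16 -0.13  1.73  0.    1.54 -1.35]
SHIFT [ 1.000e-01  1.175e+02 -1.400e+00] TURN [-0.1 -0.1  0. ]
```

```bash
python3 -m creep '[[-1,60,-1,0,0,0,155],[-1,95,-1,0,0,0,155],[-1,114,-1,0,0,0,155],[-1,116,-1,0,0,0,155],[-1,116,-1,0,0,0,155]]'; python3 go.py .425 .1265 .011 1.517
```

```text
time: 9.4
tool_pos: [0.4255, 0.1274, 0.014]
ee_rot: [-1.572, -0.001, 1.52]
wrist_force: [-0.3, -0.8, 0.8]
width: 0.0369
t 9.40 tcp [0.4255 0.1274 0.014 ] rot [-1.572e+00 -1.000e-03  1.520e+00] w 0.0369 F [-0.3 -0.8  0.8] q [ 0.16 -0.03  1.88  0.    1.28 -1.36]
SHIFT [-0.9  3.   0.5] TURN [0.1 0.2 0. ]
```

```bash
python3 -m creep '[[-1,2,0,0,0,0,155],[-1,2,0,0,0,0,255],[-1,2,0,0,0,0,255],[-1,2,0,0,0,0,255]]'; python3 go.py .425 .1265 .20 1.517
```

```text
time: 9.9
tool_pos: [0.4246, 0.1253, 0.0114]
ee_rot: [-1.571, -0.0, 1.519]
wrist_force: [0.1, -1.0, 1.6]
width: 0.0136
t 9.90 tcp [0.4246 0.1253 0.0114] rot [-1.571 -0.     1.519] w 0.0136 F [ 0.1 -1.   1.6] q [ 0.16 -0.03  1.89  0.    1.28 -1.36]
SHIFT [   1.3 -188.6   -0.4] TURN [0.  0.1 0. ]
```

```bash
python3 -m creep '[[0,-60,0,0,0,0,255],[0,-115,0,0,0,0,255],[0,-160,0,0,0,0,255],[0,-165,0,0,0,0,255]]'; python3 go.py .435 .382 .17 1.371
```

```text
time: 10.4
tool_pos: [0.4266, 0.1256, 0.1801]
ee_rot: [-1.579, -0.002, 1.519]
wrist_force: [0.5, 0.3, 0.5]
width: 0.0138
t 10.40 tcp [0.4266 0.1256 0.1801] rot [-1.579 -0.002  1.519] w 0.0138 F [0.5 0.3 0.5] q [ 0.16 -0.15  1.65  0.    1.63 -1.36]
SHIFT [256.5  10.5   5. ] TURN [0.5 8.5 0.1]
```

```bash
python3 -m creep '[[256,0,4,0,8.5,0,255],[256,0,4,0,8.5,0,255],[256,6,4,0,8.5,0,255],[256,6,4,0,8.5,0,255],[256,6,4,0,8.5,0,255]]'; python3 -m creep '[[0,0,0,0,0,0,255],[0,0,0,0,0,0,255]]'; python3 - <<'E'
from bench import robot
import cv2,numpy as np
o=robot.get_obs()
s=robot.snapshot('wrist'); cv2.imwrite('pics/wrist4.png',s['color']); print(o['time'])
np.savez('w4.npz',pos=o['tool_pos'],rot=o['ee_rot']); print(o['tool_pos'],o['ee_rot'])
E
python3 go.py .4352 .382 .11 1.371
```

```text
time: 11.02
tool_pos: [0.4318, 0.3836, 0.1661]
ee_rot: [-1.566, 0.004, 1.375]
wrist_force: [-0.4, -1.0, -1.2]
width: 0.0136
time: 11.28
tool_pos: [0.4338, 0.3796, 0.1696]
ee_rot: [-1.57, 0.001, 1.369]
wrist_force: [0.3, -0.0, 0.3]
width: 0.0137
11.275
[0.43376101 0.37956964 0.16961294] [-1.57045365e+00  1.14020381e-03  1.36891374e+00]
t 11.32 tcp [0.4339 0.3796 0.17  ] rot [-1.571  0.     1.369] w 0.0137 F [-0.8 -0.7  0.2] q [ 0.62  0.16  1.36 -0.    1.62 -0.75]
SHIFT [ 2.6 60.  -0.8] TURN [ 0.  -0.1 -0. ]
```

View pics/wrist4.png

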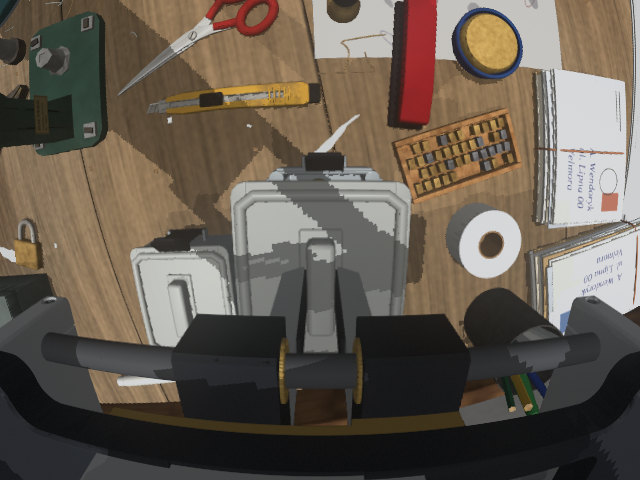

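```bash
python3 - <<'E'
from h import *
crop('pics/wrist4.png','pics/wrist4a.png',220,140,430,340,3.5)
w=np.load('w4.npz');p,r=w['pos'],w['rot']
P=[(-53,46),(-53,-46),(53,46),(53,-46),(-25,7),(-25,-7),(-43,37.5),(-43,-37.5)]
Rw=Rr.from_euler('xyz',r).as_matrix()
# lid frame: x = -tool z, y = +tool x, z=-tool y ; origin 10.5mm beyond tip
for zz in (9,14,25):
  print(zz,[tuple(((wproj(p,r,p+Rw@np.array([y/1000,(10.5-zz)/1000,-x/1000]))-[220,140])*3.5).round(0)) for x,y in P])
tu=[(sx*50,sy*43) for sx in(-1,1) for sy in (-1,1)]
E
```

```text
9 [(np.float64(681.0), np.float64(140.0)), (np.float64(33.0), np.float64(141.0)), (np.float64(631.0), np.float64(780.0)), (np.float64(83.0), np.float64(781.0)), (np.float64(406.0), np.float64(331.0)), (np.float64(309.0), np.float64(331.0)), (np.float64(621.0), np.float64(208.0)), (np.float64(94.0), np.float64(209.0))]
14 [(np.float64(690.0), np.float64(144.0)), (np.float64(25.0), np.float64(145.0)), (np.float64(637.0), np.float64(797.0)), (np.float64(78.0), np.float64(798.0)), (np.float64(408.0), np.float64(340.0)), (np.float64(308.0), np.float64(340.0)), (np.float64(628.0), np.float64(214.0)), (np.float64(87.0), np.float64(215.0))]
25 [(np.float64(711.0), np.float64(154.0)), (np.float64(4.0), np.float64(154.0)), (np.float64(650.0), np.float64(836.0)), (np.float64(65.0), np.float64(837.0)), (np.float64(411.0), np.float64(362.0)), (np.float64(305.0), np.float64(362.0)), (np.float64(645.0), np.float64(228.0)), (np.float64(70.0), np.float64(229.0))]
```

View pics/wrist4a.png

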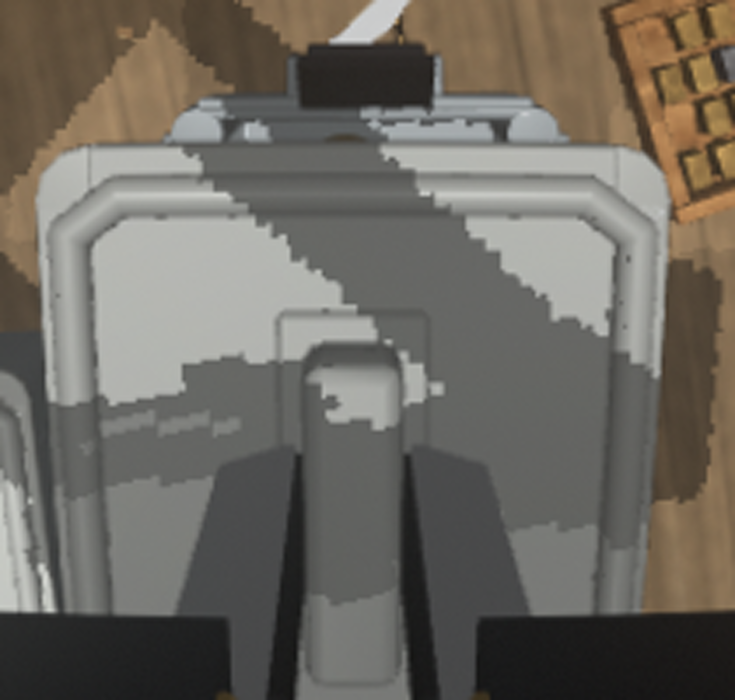

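```bash
python3 - <<'E'
from h import *
w=np.load('w4.npz');p,r=w['pos'],w['rot']
def tub(c,yaw,x,y,z): 
    return np.array([c[0]+np.cos(yaw)*x-np.sin(yaw)*y,c[1]+np.sin(yaw)*x+np.cos(yaw)*y,z])
for P in((-43.7,36.5,65),(-43.7,-36.5,65),(-50,14,86),(-50,-14,86),(-65,14,86),(-65,-14,86)):
    q=(wproj(p,r,tub((.4352,.382),-.2,P[0]/1e3,P[1]/1e3,P[2]/1e3))-[220,140])*3.5; print(P,q.round(0))
def inv(u,v,z): return wpx(p,r,220+u/3.5,140+v/3.5,z)
a,b=inv(197,128,.065),inv(532,128,.065); print(a,b,np.arctan2(*(b-a)[[1,0]])-np.pi/2,np.linalg.norm(a-b),'centre',(a+b)/2+.0437*np.array([np.cos(.2),-np.sin(.2),0]))
E
```

```text
(-43.7, 36.5, 65) [534. 134.]
(-43.7, -36.5, 65) [201. 135.]
(-50, 14, 86) [438. 113.]
(-50, -14, 86) [300. 113.]
(-65, 14, 86) [439.  39.]
(-65, -14, 86) [299.  39.]
[0.38350488 0.35426946 0.065     ] [0.39824794 0.42629324 0.065     ] -0.20190794999666517 0.07351723160774619 centre [0.43370532 0.3815995  0.065     ]
```

```bash
python3 -m creep '[[2.5,30,-0.5,0,0,0,255],[2.5,60,-0.5,0,0,0,255],[2.5,80,-0.5,0,0,0,255],[2.5,83,-0.5,0,0,0,255],[2.5,83,-0.5,0,0,0,255]]'; python3 go.py .4349 .382 .08 1.371
```

```text
time: 11.95
tool_pos: [0.4353, 0.383, 0.0881]
ee_rot: [-1.572, -0.001, 1.369]
wrist_force: [-0.3, 0.3, -0.5]
width: 0.0136
t 11.95 tcp [0.4353 0.383  0.0881] rot [-1.572e+00 -1.000e-03  1.369e+00] w 0.0136 F [-0.3  0.3 -0.5] q [ 0.62  0.2   1.48 -0.    1.46 -0.75]
SHIFT [-1.1  8.1  0.2] TURN [ 0.1 -0.1  0.1]
```

```bash
python3 -m creep '[[-0.5,4,0,0,0,0,255],[-0.5,7,0,0,0,0,255],[-0.5,9,0,0,0,0,255],[-0.5,9,0,0,0,0,255]]'; python3 go.py .4349 .382 .07 1.371
```

```text
time: 12.45
tool_pos: [0.4358, 0.3838, 0.0807]
ee_rot: [-1.574, -0.003, 1.371]
wrist_force: [-0.6, -1.1, 6.1]
width: 0.0138
t 12.45 tcp [0.4358 0.3838 0.0807] rot [-1.574 -0.003  1.371] w 0.0138 F [-0.6 -1.1  6.1] q [ 0.62  0.21  1.48 -0.    1.44 -0.75]
SHIFT [-2.  10.7  0.6] TURN [ 0.2 -0.   0.2]
```

```bash
python3 -m creep '[[-1,3,0,0,0,0,255],[-1,6,0,0,0,0,255],[-1,9,0,0,0,0,255],[-1,10,0,0,0,0,255],[-1,10,0,0,0,0,255]]'; python3 go.py .4349 .382 .07 1.371
```

```text
time: 13.08
tool_pos: [0.4355, 0.3836, 0.071]
ee_rot: [-1.574, -0.005, 1.371]
wrist_force: [-0.6, 0.9, 6.9]
width: 0.0138
t 13.07 tcp [0.4355 0.3836 0.071 ] rot [-1.574 -0.005  1.371] w 0.0138 F [-0.6  0.9  6.9] q [ 0.62  0.21  1.5   0.    1.42 -0.75]
SHIFT [-1.7  1.   0.3] TURN [ 0.2 -0.   0.3]
```

```bash
python3 -m creep '[[0,1.5,0,0,0,0,255],[0,3,0,0,0,0,255],[0,4,0,0,0,0,255],[0,4,0,0,0,0,255]]'; python3 - <<'E'
from bench import robot
import cv2,numpy as np
for n in ('scene','top','wrist'):
    s=robot.snapshot(n); cv2.imwrite(f'pics/{n}5.png',s['color'])
o=robot.get_obs();print(o['time'],o['tool_pos'],o['wrist_force'])
from h import crop
crop('pics/scene5.png','pics/scene5a.png',220,160,400,295,4)
E
```

```text
time: 13.58
tool_pos: [0.4356, 0.3836, 0.0709]
ee_rot: [-1.575, -0.005, 1.371]
wrist_force: [-5.9, -3.6, 21.9]
width: 0.0137
13.725 [0.43563201 0.38365454 0.07092362] [-6.3381384  -2.99610101 22.42088308]
```

View pics/scene5a.png

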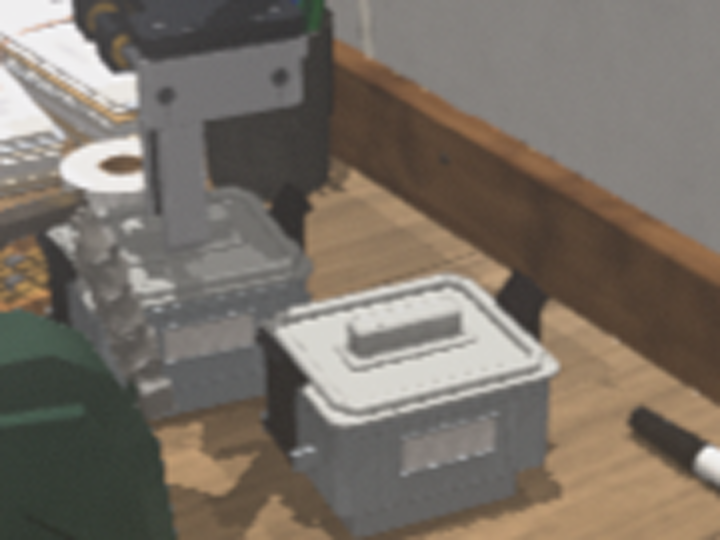

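View pics/wrist5.png

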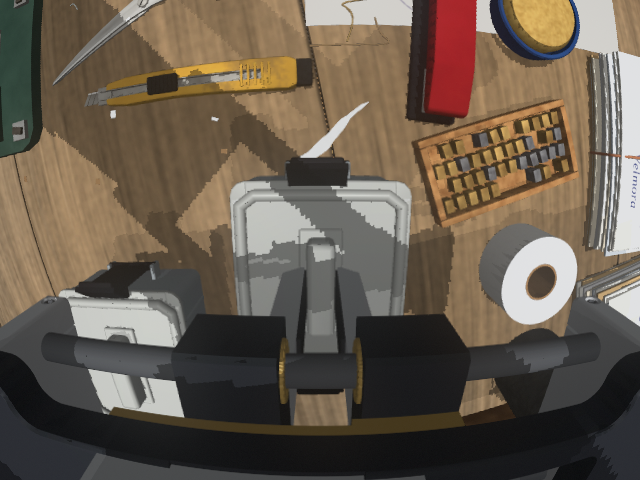

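```bash
python3 -m creep '[[0,-4,0,0,0,0,255],[0,-8,0,0,0,0,255],[0,-12,0,0,0,0,255],[0,-16,0,0,0,0,255],[0,-16,0,0,0,0,255]]'; python3 go.py .4349 .382 .07 1.371; python3 - <<'E'
from h import *
crop('pics/wrist3.png','pics/wrist3c.png',405,205,565,345,5)
crop('pics/wrist2.png','pics/wrist2c.png',130,190,260,320,5)
crop('pics/top0.png','pics/top0c.png',295,195,380,285,6)
E
```

```text
time: 14.35
tool_pos: [0.4341, 0.3818, 0.0793]
ee_rot: [-1.57, 0.001, 1.37]
wrist_force: [0.8, 0.1, -5.1]
width: 0.0137
t 14.35 tcp [0.4341 0.3818 0.0793] rot [-1.57e+00  1.00e-03  1.37e+00] w 0.0137 F [ 0.8  0.1 -5.1] q [ 0.62  0.21  1.49 -0.    1.45 -0.75]
SHIFT [ 0.4  9.3 -0.7] TURN [-0.1 -0.  -0.1]
```

View pics/wrist3c.png

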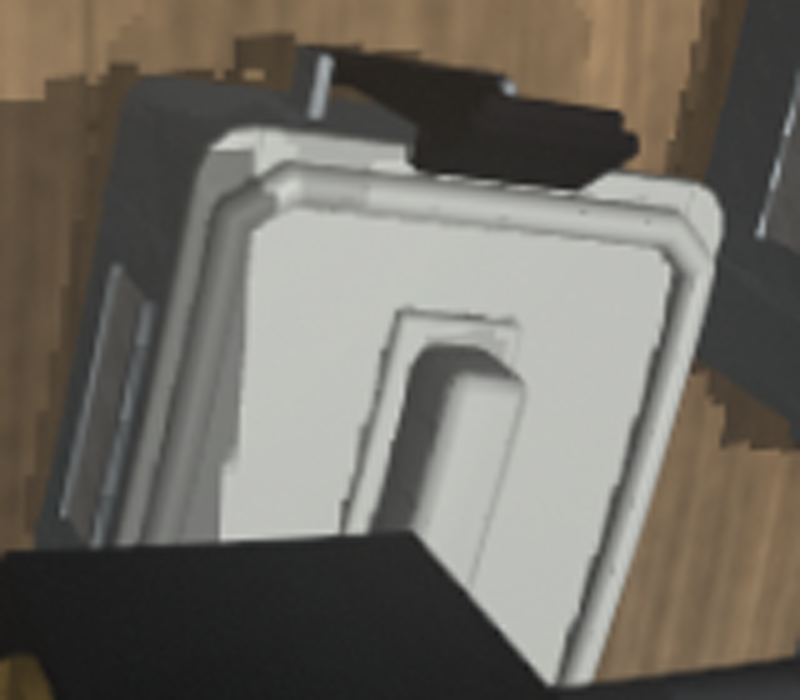

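View pics/wrist2c.png

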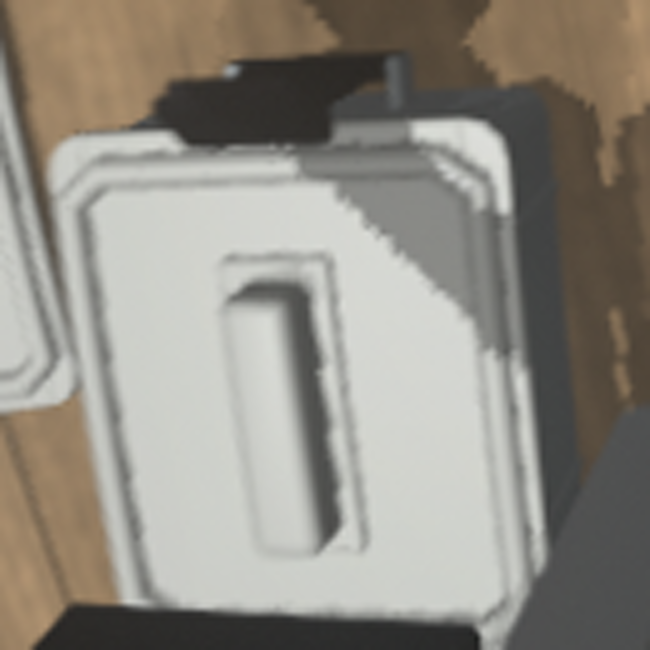

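View pics/top0c.png

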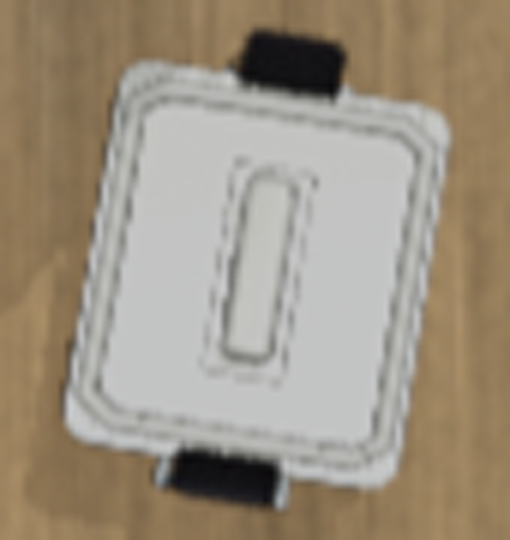

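```bash
python3 - <<'E'
from h import *
from scipy.optimize import least_squares
w2=np.load('w2.npz');w3=np.load('w3.npz')
obs=[]
def add(cam,L,x0,y0,k):
    for X,uv in L: obs.append((cam,X,np.array([x0+uv[0]/k,y0+uv[1]/k])))
add('w2',[((-25,-7,85),(225,303)),((-25,7,85),(290,303)),((25,-7,85),(255,552)),((25,7,85),(318,552)),((-53,-46,69),(45,128)),((-53,46,69),(512,118)),((-29,-11,69),(222,257)),((-29,11,69),(332,257)),((29,11,69),(365,548))],130,190,5)
add('w3',[((-29,-11,69),(398,308)),((-29,11,69),(522,322)),((-53,46,69),(724,184)),((-25,7,85),(525,380)),((-25,-7,85),(446,378))],405,205,5)
add('top',[((29,11,69),(237,158)),((29,-11,69),(318,172)),((-29,-11,69),(282,380)),((-29,11,69),(205,370)),((53,46,69),(118,65)),((53,-46,69),(450,105)),((-53,-46,69),(395,487)),((-53,46,69),(63,437))],295,195,6)
def proj(cam,P):
    if cam=='top': return w2px(TOP,P)
    w=w2 if cam=='w2' else w3; return wproj(w['pos'],w['rot'],P)
def res(v,cams):
    out=[]
    for c,X,uv in obs:
        if c in cams:
            X=np.array(X)/1e3; P=[v[0]+np.cos(v[2])*X[0]-np.sin(v[2])*X[1],v[1]+np.sin(v[2])*X[0]+np.cos(v[2])*X[1],X[2]+(v[3] if len(v)>3 else 0)]
            out.append(proj(c,P)-uv)
    return np.concatenate(out)
for cams in(('w2',),('w3',),('top',),('w2','w3','top')):
    s=least_squares(res,[.471,.251,-.165],args=(cams,),loss='soft_l1'); print(cams,s.x.round(4),'rms px',np.sqrt(np.mean(s.fun**2)).round(2))
s=least_squares(res,[.471,.251,-.165,0],args=(('w2','w3','top'),),loss='soft_l1'); print('with height',s.x.round(4))
E
python3 go.py .4349 .382 .19 1.371
```

```text
('w2',) [ 0.473   0.2488 -0.187 ] rms px 0.82
('w3',) [ 0.4733  0.2489 -0.15  ] rms px 1.18
('top',) [ 0.4716  0.2516 -0.1473] rms px 0.5
('w2', 'w3', 'top') [ 0.4729  0.2495 -0.1678] rms px 1.21
with height [ 4.729e-01  2.495e-01 -1.677e-01  1.000e-04]
t 14.35 tcp [0.4341 0.3818 0.0793] rot [-1.57e+00  1.00e-03  1.37e+00] w 0.0137 F [ 0.8  0.1 -5.1] q [ 0.62  0.21  1.49 -0.    1.45 -0.75]
SHIFT [   0.2 -110.7   -0.6] TURN [-0.1 -0.  -0.1]
```

```bash
python3 -m creep '[[0,-30,0,0,0,0,255],[0,-75,0,0,0,0,255],[0,-110,0,0,0,0,255],[0,-118,0,0,0,0,255],[0,-118,0,0,0,0,255]]'; python3 go.py .473 .2505 .19 1.404
```

```text
time: 14.98
tool_pos: [0.4342, 0.3819, 0.1971]
ee_rot: [-1.57, 0.001, 1.371]
wrist_force: [-0.6, 0.0, -5.6]
width: 0.0138
t 14.97 tcp [0.4342 0.3819 0.1971] rot [-1.570e+00  1.000e-03  1.371e+00] w 0.0138 F [-0.6  0.  -5.6] q [ 0.62  0.15  1.31  0.    1.68 -0.75]
SHIFT [-121.     7.2  -64.2] TURN [-0.  -1.9 -0. ]
```

```bash
python3 -m creep '[[-25,0,-13,0,-0.5,0,255],[-60,0,-32,0,-1,0,255],[-95,0,-51,0,-1.5,0,255],[-116,0,-61,0,-1.9,0,255],[-121,3,-64,0,-1.9,0,255]]'; python3 -m creep '[[0,0,0,0,0,0,255],[0,0,0,0,0,0,255]]'; python3 - <<'E'
from bench import robot
import cv2,numpy as np
o=robot.get_obs();print(o['time'],o['tool_pos'],o['ee_rot'])
np.savez('w6.npz',pos=o['tool_pos'],rot=o['ee_rot'])
for n in ('wrist','top','scene'):
    s=robot.snapshot(n); cv2.imwrite(f'pics/{n}6.png',s['color'])
from h import crop
crop('pics/scene6.png','pics/scene6a.png',220,140,400,290,4)
crop('pics/top6.png','pics/top6a.png',270,170,400,290,4)
crop('pics/wrist6.png','pics/wrist6a.png',220,100,430,320,3)
E
python3 go.py .473 .2505 .19 1.404
```

```text
time: 15.6
tool_pos: [0.4725, 0.2492, 0.1925]
ee_rot: [-1.567, 0.002, 1.401]
wrist_force: [0.1, 0.5, -6.2]
width: 0.0134
time: 15.85
tool_pos: [0.4725, 0.2516, 0.1943]
ee_rot: [-1.569, -0.0, 1.405]
wrist_force: [-0.4, 0.3, -5.5]
width: 0.0133
15.85 [0.47247601 0.25164555 0.1942562 ] [-1.56944901e+00 -5.61379623e-06  1.40488251e+00]
t 16.00 tcp [0.4728 0.2516 0.195 ] rot [-1.571 -0.     1.405] w 0.0139 F [ 0.4  0.1 -5.2] q [ 0.38  0.06  1.42  0.    1.66 -1.02]
SHIFT [-1.   5.  -0.4] TURN [-0.   0.1  0. ]
```

View pics/scene6a.png

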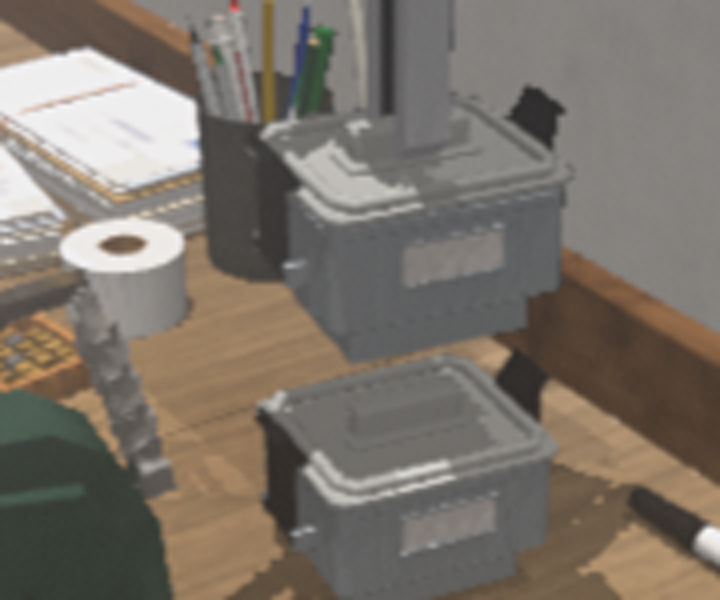

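View pics/wrist6a.png

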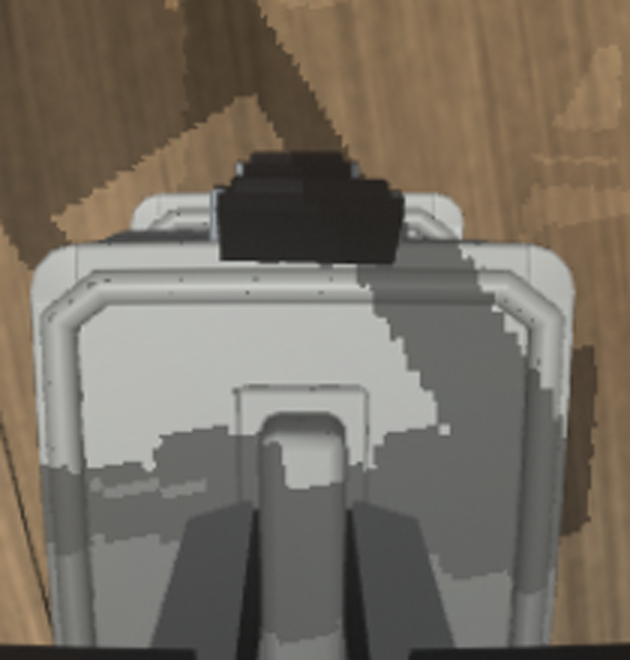

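View pics/top6a.png

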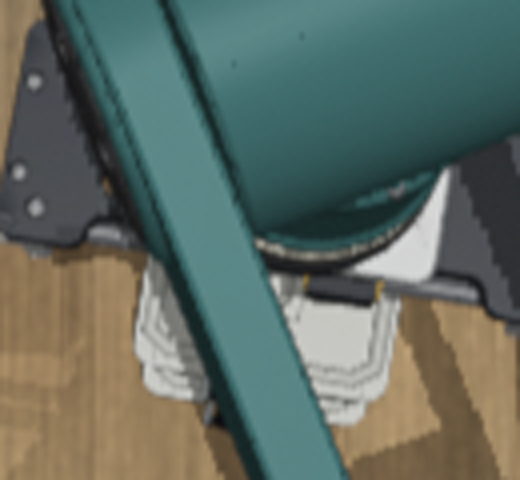

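```bash
python3 - <<'E'
from h import *
w=np.load('w6.npz');p,r=w['pos'],w['rot']; Rw=Rr.from_euler('xyz',r).as_matrix()
def tl(u,v,z): return (Rw.T@(wpx(p,r,220+u/3,100+v/3,z)-p)*1000)[[0,2]]
for n,a,b,z in(('closed plate',(132,198),(463,198),.069),('held plate',(32,248),(575,248),p[2]-.0015),('held lipinner',(80,306),(528,303),p[2]-.0015),('held catch top',(220,205),(402,205),p[2]+.0155),('held catch hook',(220,258),(398,262),p[2]+.005),('low catch',(242,160),(357,160),.086)):
    A,B=tl(*a,z),tl(*b,z); print(n,A.round(1),B.round(1),'mid',((A+B)/2).round(2),'width',(B-A)[0].round(1),'yaw',np.degrees(np.arctan2(*(B-A)[[1,0]])).round(2))
E
```

```text
closed plate [-47.3  51. ] [43.5 50.9] mid [-1.91 50.95] width 90.7 yaw -0.09
held plate [-45.5  51.7] [44.5 51.6] mid [-0.47 51.67] width 90.0 yaw -0.06
held lipinner [-37.6  41.8] [36.8 42.3] mid [-0.41 42.04] width 74.5 yaw 0.33
held catch top [-12.8  59.6] [13.9 59.6] mid [ 0.59 59.56] width 26.7 yaw -0.01
held catch hook [-13.6  50.4] [14.4 49.7] mid [ 0.37 50.06] width 28.0 yaw -1.33
low catch [-16.   61.6] [13.4 61.6] mid [-1.3  61.62] width 29.4 yaw -0.08
```

```bash
python3 -m creep '[[-1.6,12,-0.5,0,0,0,255],[-1.6,28,-0.5,0,0,0,255],[-1.6,41,-0.5,0,0,0,255],[-1.6,48,-0.5,0,0,0,255],[-1.6,48,-0.5,0,0,0,255]]'; python3 go.py .472 .2499 .1395 1.404
```

```text
time: 16.62
tool_pos: [0.4728, 0.2489, 0.146]
ee_rot: [-1.569, 0.001, 1.404]
wrist_force: [-0.0, 0.0, -4.9]
width: 0.0138
t 16.62 tcp [0.4728 0.2489 0.146 ] rot [-1.569e+00  1.000e-03  1.404e+00] w 0.0138 F [-0.   0.  -4.9] q [ 0.38  0.07  1.5   0.    1.57 -1.03]
SHIFT [0.9 6.5 1. ] TURN [-0.1 -0.  -0. ]
```

```bash
python3 -m creep '[[0,2,0,0,0,0,255],[0,4,0,0,0,0,255],[0,6,0,0,0,0,255],[0,6,0,0,0,0,255]]'; python3 go.py .472 .2499 .1395 1.404
```

```text
time: 17.12
tool_pos: [0.4733, 0.2492, 0.1412]
ee_rot: [-1.571, -0.0, 1.404]
wrist_force: [-0.0, -1.0, -4.6]
width: 0.0138
t 17.12 tcp [0.4733 0.2492 0.1412] rot [-1.571 -0.     1.404] w 0.0138 F [-0.  -1.  -4.6] q [ 0.38  0.07  1.51  0.    1.55 -1.03]
SHIFT [0.5 1.7 1.4] TURN [ 0. -0.  0.]
```

Inside the lip already, still hanging freely (no lateral force). Settle it.

```bash
python3 -m creep '[[0,1,0,0,0,0,255],[0,2,0,0,0,0,255],[0,3,0,0,0,0,255],[0,3,0,0,0,0,255]]'; python3 go.py .472 .2499 .1395 1.404
```

```text
time: 17.62
tool_pos: [0.474, 0.2493, 0.14]
ee_rot: [-1.573, -0.002, 1.404]
wrist_force: [-0.5, -0.9, 5.0]
width: 0.0139
t 17.62 tcp [0.474  0.2493 0.14  ] rot [-1.573 -0.002  1.404] w 0.0139 F [-0.5 -0.9  5. ] q [ 0.38  0.07  1.51 -0.    1.55 -1.03]
SHIFT [0.2 0.5 2.1] TURN [ 0.1 -0.   0.1]
```

```bash
python3 -m creep '[[0,-1,0,0,0,0,255],[0,-1,0,0,0,0,160],[0,-1,0,0,0,0,160],[0,-1,0,0,0,0,160]]'; python3 -m creep '[[0,-10,0,0,0,0,160],[0,-40,0,0,0,0,160],[0,-100,0,0,0,0,160],[0,-150,0,0,0,0,160],[0,-150,0,0,0,0,160]]'; python3 - <<'E'
from bench import robot
import cv2,numpy as np
o=robot.get_obs();print(o['time'],o['tool_pos'],o['ee_rot'])
np.savez('w7.npz',pos=o['tool_pos'],rot=o['ee_rot'])
for n in ('wrist','scene'):
    s=robot.snapshot(n); cv2.imwrite(f'pics/{n}7.png',s['color'])
for n in('tub','closed_tub','lid'):
  for c in ('wrist','scene'): print(n,c,[(np.round(d['point'],4),d['p']) for d in robot.landmark_of(n,c)[:3]])
from h import crop
crop('pics/scene7.png','pics/scene7a.png',220,140,400,290,4)
crop('pics/wrist7.png','pics/wrist7a.png',220,130,430,320,3)
E
```

```text
time: 18.12
tool_pos: [0.473, 0.249, 0.1385]
ee_rot: [-1.57, 0.0, 1.404]
wrist_force: [0.9, 0.5, 0.4]
width: 0.0348
time: 18.75
tool_pos: [0.4751, 0.2499, 0.2957]
ee_rot: [-1.581, -0.006, 1.404]
wrist_force: [1.2, -0.0, 0.1]
width: 0.0348
18.75 [0.47510585 0.24985662 0.29569562] [-1.58093022 -0.00626674  1.40380042]
tub wrist []
tub scene [(array([0.474 , 0.2479, 0.0682]), 0.6)]
closed_tub wrist []
closed_tub scene [(array([0.4717, 0.2465, 0.0052]), 0.65)]
lid wrist [(array([0.4738, 0.2492, 0.1285]), 0.93)]
lid scene [(array([0.4738, 0.2486, 0.1294]), 0.71)]
```

View pics/scene7a.png

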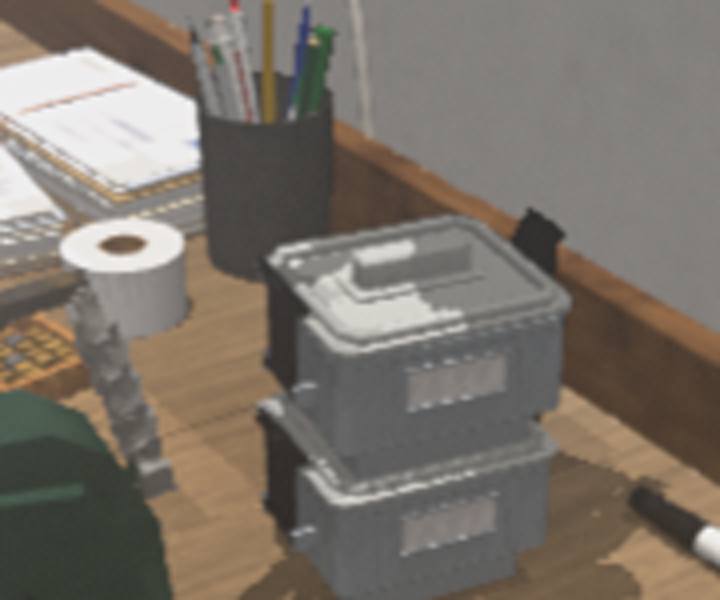

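View pics/wrist7a.png

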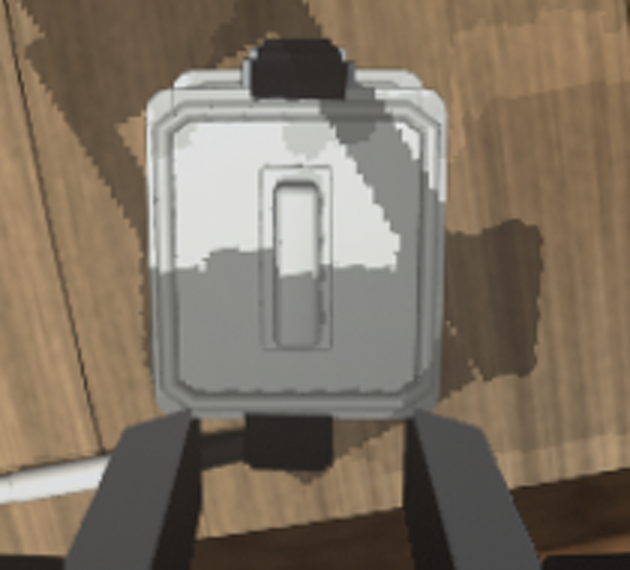

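```bash
python3 -c "
from bench import robot
print(robot.get_obs()['time']);print(robot.close_job())"
```

```text
19.15
the job is handed in; nothing more can be done
None
```

The job is done and handed in at 19.2 s; no verdict came back. The larger weight is in the tub beside the smaller one, the lid is snapped on, and the closed tub is stacked on the other one.

- **Weights:** a wrist picture taken after I let go of the larger one showed both standing upright inside the tub.
- **Lid:** I pressed it until it stopped hard at 22 N, at the expected seated height. When I lifted it by the bar, the wrist force read about −5 N, which matches the filled tub hanging on the catches. In the last wrist picture the catches at both ends lie over the plate.
- **Stack:** the foot went down inside the lip with no more than about 1 N sideways and met the lower lid at the expected height. The scene camera placed the tub's underside at z = 0.068 m, about 2.5 mm sideways of the closed tub's. Both cameras placed the lid at z = 0.129 m. The scene picture shows the tub nested level, with the gripper clear of everything.
- **Bystanders:** I never touched them, but I did not measure their positions again at the end.

**Disagreements and gaps:**
- My early measurements of the bars from the top and scene pictures came out about 7 mm too low, and the views differed by up to 3 mm on where the closed tub stood. I relied on wrist pictures and contact heights for the final alignment.
- The last wrist picture gave no detection of either tub, so the check of how they line up rests on the scene camera.

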